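# Slide the slate crate into the lit dock

### The job

Push the heavy black crate of slate offcuts across the bench, fingers low at its foot so that it slides upright and never tips or leaves the bench, into the yellow dock whose lamp is green, until it stands square and fully home against that dock's back rail. Push it with the fingers only: do not grip, lift or carry it, and leave the other things on the bench where they are. Finish with the robot clear of everything.

Things in the scene. Friction and masses are not known exactly. Their poses are not given: they have to be found in the camera images.
- crate: (Sizes in mm) Loose black slotted crate packed with dark slate that rises 40 above its rim; orange band round its foot, 16 to 42 high. 160 along x, 100 along y, smooth upright walls 150 high; about 2 kg, 8 to 16 N to slide it on the bench; pushed along y higher than 70 to 95 it tips. Origin: centre of underside, z up; y roughly world +y (within 0.3 rad), along the line between the docks, where it starts.
- dock_left: (mm) Fixed U of yellow rail, 30 high, 12 thick, at the robot's left; no floor plate. Origin: on the bench, where the crate's origin is when fully home. The crate enters towards the dock's +y. Back rail: inner face y = +50. Side rails: inner faces x = +-94 (14 play each side), back rail to y = -10, then flaring 30 degrees to a 220 wide mouth at y = -50. White lines: home footprint.
- dock_right: (mm) Fixed U of yellow rail, 30 high, 12 thick, at the robot's right; no floor plate. Origin: on the bench, where the crate's origin is when fully home. The crate enters towards the dock's -y. Back rail: inner face y = -50. Side rails: inner faces x = +-94 (14 play each side), back rail to y = +10, then flaring 30 degrees to a 220 wide mouth at y = +50. White lines: home footprint.
- lamp_green: Green fixed signal lamp, 44 mm wide and 35 mm high, standing on the bench just behind the back rail of the dock to use (87 mm from that dock's origin). Origin: centre of the underside. It may be at either dock.
- lamp_red: Red fixed signal lamp of the same shape, behind the back rail of the dock that is not to be used.
- figurine: Bystander: small carved slate figure, 56 mm wide, 97 mm high, standing beyond the crate's path. Origin: centre of the underside.
- burr_pot: Bystander: steel cup, 60 mm wide, 70 mm high, beyond the crate's path. Origin: centre of the underside.
- cutting_disc: Bystander: brass-coloured cutting disc, 100 mm wide, 5 mm thick, lying on the robot's side of the crate's path. Origin: centre of the underside.
- offcut: Bystander: flat piece of slate, 60 by 80 by 34 mm, lying beyond the crate's path. Origin: centre of the underside.
- brush: Bystander: wooden hand brush lying roughly along y on the robot's side of the crate's path. Origin: centre of the underside.
- polish_jar: Bystander: white jar with a blue cap, 60 mm wide, 75 mm high, beyond the right dock. Origin: centre of the underside.
Mind the look-alikes: they are no part of the job. What is shaped like the crate but red is not meant. There is more than one size of the lamp_green; the one meant has the size given above.

How it is judged:
On the way:
1. the fingers push the crate along the bench, more than 50 mm from its start (distance of crate from where it was at the start of the episode above 0.05 m and contact force between the fingers and crate above 1 N), for 0.1 s.
At the end, for the whole second after the job is handed in: The crate stands at rest and upright (within 0.05 rad) on the bench, in the dock with the green lamp: its centre within 10 mm of fully home along the dock and within 22 mm of home overall, square to the dock within 0.12 rad; no bystander is more than 30 mm from where it began (((horizontal distance between lamp_green and dock_left below 0.15 m and y of crate in the frame of dock_left above -0.01 m and horizontal distance between crate and dock_left below 0.022 m and angle between the y axis of crate and the y axis of dock_left, either way round below 0.12 rad) or (horizontal distance between lamp_green and dock_right below 0.15 m and y of crate in the frame of dock_right below 0.01 m and horizontal distance between crate and dock_right below 0.022 m and angle between the y axis of crate and the y axis of dock_right, either way round below 0.12 rad)) and angle between crate's own z axis and vertical below 0.05 rad and height (world z) of crate below 0.006 m and linear speed of crate below 0.01 m/s and not (distance of figurine from where it was at the start of the episode above 0.03 m) and not (distance of burr_pot from where it was at the start of the episode above 0.03 m) and not (distance of cutting_disc from where it was at the start of the episode above 0.03 m) and not (distance of offcut from where it was at the start of the episode above 0.03 m) and not (distance of brush from where it was at the start of the episode above 0.03 m) and not (distance of polish_jar from where it was at the start of the episode above 0.03 m)); the robot touches nothing.
It fails at once if the crate is tipped by more than 0.15 rad (angle between crate's own z axis and vertical above 0.15 rad).
It fails at once if the crate is lifted off the bench (height (world z) of crate above 0.015 m).
It fails at once if a bystander is moved by more than 30 mm (distance of any of figurine, burr_pot, cutting_disc, offcut, brush, polish_jar from where it was at the start of the episode above 0.03 m).
It also fails if it takes over 51 s, if anything falls off the work surface, if the arm or the gripper's body presses on something with over 40 N, if the wrist force passes 120 N, or if a joint passes its speed limit or range.

### The arm

A 6-joint arm with a two-finger parallel gripper is mounted at the origin on the work surface. World frame = base frame: x ahead of the robot, y to its left, z up, the work surface at z = 0. Lengths are in m, angles in rad, forces in N, time in s.
With the tool pointing down it reaches from about 0.375 to 0.9 m from the base axis. Payload 3.1 kg.
Tool frame: the origin (TCP) lies on the centre line of the jaws, within the pads' length; the fingertips stand 25 mm ahead of it and the grasp point (between the pads) lies 6 mm ahead of it; z points along the fingers, y is the direction in which the jaws open and shut (so a half turn about z gives the same grasp; the last joint's range is limited). The gripper opens to 87 mm and grips with 3 to 60 N. Pads are 19 mm wide; open, the fingers measure 117 mm over their backs; the gripper's body (75 mm by 190 mm) begins 51 mm behind the grasp point.
Start: joints at [1.147, 0.527, 1.433, -0, 1.181, -0.178], TCP at [0.151, 0.606, 0.248] pointing down, gripper open.
Joint ranges: [-3.08, 3.08], [-0.75, 2.2], [0.22, 2.44], [-1.43, 4.57], [0, 2.65], [-2.85, 2.85]. Speed limits (rad/s): [2.79, 2.79, 3.14, 3.14, 3.14, 3.14].

### API

Orientations are given as a unit quaternion [x, y, z, w].
In Python, from cell import bot gives the robot as it stands.
- The arm moves only by the tool drive_tool, never from a script. Its argument "deltas" is a list of rows, each a list of 3 entries, a list of its own where there are three numbers: the shift along the world's x, y, z normalised to -1 to 1, where 1 is 100 cm, then the turn about the world's z normalised to -1 to 1, where 1 is 90 degrees, then the opening, from -1 (shut) to 1 (fully open). A call has exactly 5 rows; each row is the pose to reach, as a shift and turn from the pose measured when the call began; what a row does not reach only later rows make up. A row lasts 1/8 s, in which the tool goes at most 62.5 mm and 10.7 degrees, less where a joint would pass 70% of its speed; a pose out of reach is approached as far as the arm can. A call with a number of a shift or a turn outside -1 to 1 is refused whole. A call with a gripper value outside its range is refused whole. The fingers move at their own pace and stop on an object; the grip force is fixed at half the most. Time passes only in rows, so rows that repeat a pose let the fingers close, or fill a call up. It gives the time, the measured TCP pose, the force and the opening at its end, in the units of the state.
- bot.get_obs(): the state, without advancing time (a new reading comes with each control period).
- bot.grab_frame(name): name is "scene" or "side" or "wrist"; returns a dict with "color" (384x512x3 uint8, blue, green, red), "depth" (384x512 float32, m along the optical axis (not along the pixel's ray), 0 where there is no reading), "camera_matrix" (3x3 intrinsics, pixels), "rvec" (rotation vector, rad) and "tvec" (3), from world to camera coordinates, as OpenCV has them; the wrist camera has in their place "mount" (4x4, takes a point from camera to tool coordinates, whose origin is the TCP and whose axes are the flange's). Camera axes: x right, y down, z forward; pixel columns grow to the right and rows downward; lengths in m; the calibration is good to about 2 mm. A picture is of the moment at which its call begins: read the wrist's pose just before it.
- bot.hand_in(): hands the job in, once; it reports no verdict.
The state is a dict: "clock": time; "q": joint angles; "dq": joint speeds; "tau": joint torques, N m; "tool_pos": TCP position; "tcp_rot": TCP orientation; "contact_force": force on the tool from outside, world axes, zero at the start; "ft_torque": the same for the moment, N m; "gripper_width": opening from 0.0 (shut) to 1.0 (fully open).
Only numpy, scipy, OpenCV 4.12 (cv2) and the standard library are available. Lean on these libraries where they do the work, as an engineer would, in place of code of your own. Each camera call takes 0.05 s, during which the arm holds its last target. There are 200 camera calls.

## Working session

There is one attempt and no reset: what is moved stays moved. The work goes in short steps, Python scripts to look and compute and a tool call to move; the robot and the scene stay as the last step left them, time stands still between calls to the robot, and variables do not carry over. Pictures are saved under pics/ and viewed, about 8 in all and at most 12, crops included, and the job is handed in when it is done.

Besides the shell and the picture viewer there is one more tool, called by a JSON object that holds its "method" and its "body", one argument or row to a line. drive_tool: Moves the arm, as the interface text tells. Scaled input: -1 to 1 covers 100 cm each way for a shift and 90 degrees each way for a turn. Its arguments: {"type":"object","properties":{"deltas":{"type":"array"}},"required":["deltas"]}

```bash
ls; mkdir -p pics; cat > h.py <<'E'
import numpy as np, cv2
from cell import bot
def grab(n):
    f=bot.grab_frame(n); return f
def world(f):
    """world xyz per pixel (384,512,3); scene/side only"""
    K=f["camera_matrix"]; d=f["depth"]; h,w=d.shape
    u,v=np.meshgrid(np.arange(w),np.arange(h))
    P=np.stack([(u-K[0,2])/K[0,0]*d,(v-K[1,2])/K[1,1]*d,d],-1)
    R=cv2.Rodrigues(np.array(f["rvec"],float))[0]
    W=(P-np.ravel(f["tvec"]))@R
    W[d<=0]=np.nan
    return W
E
python3 - <<'E'
from h import *
print(bot.get_obs())
a=grab("scene");b=grab("side")
np.savez("f0.npz",ac=a["color"],aw=world(a),bc=b["color"],bw=world(b))
cv2.imwrite("pics/scene0.png",cv2.resize(a["color"],(800,600)))
cv2.imwrite("pics/side0.png",cv2.resize(b["color"],(800,600)))
E
```

```text
pics
{'clock': 0.0, 'q': array([ 1.14747419e+00,  5.28449671e-01,  1.43388404e+00,  1.59164081e-06,
        1.18143154e+00, -1.78526427e-01]), 'dq': array([-0.00096594,  0.0005718 ,  0.00013126,  0.00152842, -0.00135668,
        0.00126532]), 'tau': array([-9.26397297e-04, -4.40038776e+01, -1.76596874e+01,  6.34337962e-02,
        5.81251353e-02, -1.36738199e-04]), 'tool_pos': array([0.15117703, 0.60574007, 0.24658754]), 'tcp_rot': array([ 1.22092701e-01,  9.92518107e-01, -1.03726095e-03, -3.22683726e-04]), 'contact_force': array([-0.36145335,  0.16012406,  0.68116361]), 'ft_torque': array([ 0.00502497, -0.059826  ,  0.04173216]), 'gripper_width': 0.9997184185123293}
```

View pics/scene0.png

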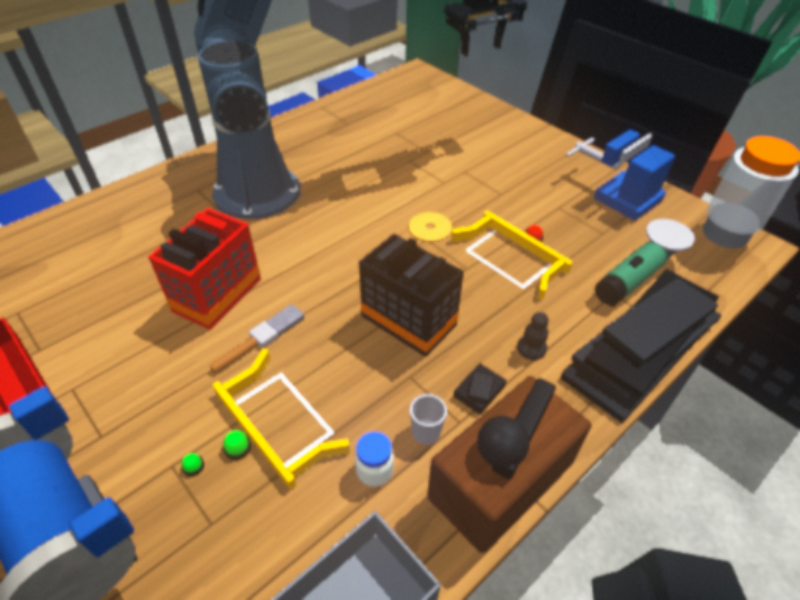

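View pics/side0.png

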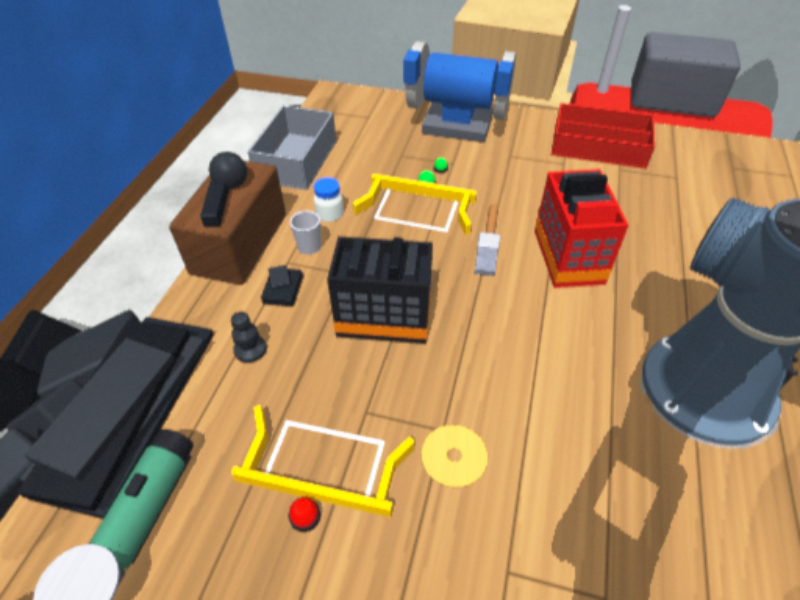

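Scene view: black crate at (410,290), red look-alike crate at (207,265). Large green lamp at (235,443) and a smaller green one at (191,463), both at the right dock (rails 215–350, 350–480). Red lamp at (535,233) behind the left dock. In the side view the crate is at (382,290), the right dock is far (415,205) and the robot is on the right. Next I measure these and check a close crop.

```bash
cat > meas.py <<'E'
from h import *
def masks(c):
    h=cv2.cvtColor(c,cv2.COLOR_BGR2HSV); H,S,V=[h[...,i].astype(int) for i in range(3)]
    return dict(yel=(H>24)&(H<34)&(S>190)&(V>120),green=(H>50)&(H<70)&(S>180)&(V>80),red=((H<5)|(H>174))&(S>180)&(V>70),
      orange=(H>7)&(H<17)&(S>215)&(V>100),dark=(V<60),blue=(H>105)&(H<125)&(S>150))
def comps(m,W,zr,minpix=15,reg=((0.2,1.0),(-.7,.7))):
    with np.errstate(invalid='ignore'):
        m=m&(W[...,2]>zr[0])&(W[...,2]<zr[1])&(W[...,0]>reg[0][0])&(W[...,0]<reg[0][1])&(W[...,1]>reg[1][0])&(W[...,1]<reg[1][1])
    n,l,s,_=cv2.connectedComponentsWithStats(m.astype(np.uint8))
    return [W[l==i] for i in range(1,n) if s[i,4]>=minpix]
def rect(P):
    (c,s,a)=cv2.minAreaRect((P[:,:2]*1000).astype(np.float32)); return np.round(c,1),np.round(s,1),round(a,1)
E
python3 - <<'E'
from meas import *
z=np.load("f0.npz")
for k in "ab":
    c,W=z[k+"c"],z[k+"w"]; M=masks(c); print(k)
    for n,zr in [("green",(0,.06)),("red",(0,.06)),("yel",(.015,.04)),("orange",(.008,.05)),("dark",(.12,.215)),("dark",(.02,.12)),("yel",(0,.012))]:
        for P in comps(M[n],W,zr):
            print(n,zr,len(P),*rect(P),"min",P.min(0).round(3),"max",P.max(0).round(3))
c=z["ac"]; cr=[cv2.resize(c[y:y+120,x:x+130],(400,370),interpolation=cv2.INTER_CUBIC) for x,y in((100,230),(215,135))]
cv2.imwrite("pics/crop.png",np.hstack(cr))
E
```

```text
a
green (0, 0.06) 183 [ 574.9 -401.4] [32.8 36.5] 7.2 min [ 0.558 -0.42   0.012] max [ 0.591 -0.383  0.036]
green (0, 0.06) 114 [ 554.8 -470.9] [25.8 27.3] 69.7 min [ 0.54  -0.486  0.009] max [ 0.569 -0.458  0.028]
red (0, 0.06) 24 [568.4 362.9] [23.3 14.1] 12.2 min [0.557 0.355 0.027] max [0.58  0.371 0.036]
red (0, 0.06) 52 [ 288.8 -223.3] [  4.8 118.7] 19.0 min [ 0.269 -0.279  0.046] max [ 0.308 -0.167  0.059]
red (0, 0.06) 20 [ 314.1 -305.5] [23.4 12.6] 63.9 min [ 0.303 -0.313  0.048] max [ 0.32  -0.292  0.059]
red (0, 0.06) 340 [ 248.4 -625.2] [70.9 96.7] 89.9 min [ 0.2   -0.661  0.   ] max [ 0.297 -0.59   0.06 ]
yel (0.015, 0.04) 285 [566.9 291. ] [250.  114.6] 0.8 min [0.443 0.232 0.019] max [0.693 0.35  0.034]
yel (0.015, 0.04) 617 [ 575.5 -320.5] [112.2 247.3] 89.3 min [ 0.452 -0.378  0.025] max [ 0.7   -0.263  0.035]
orange (0.008, 0.05) 410 [ 289.7 -260.5] [181.8  84.7] 77.5 min [ 0.229 -0.34   0.013] max [ 0.322 -0.163  0.048]
orange (0.008, 0.05) 296 [584.3 -38.6] [180.3  82.5] 39.1 min [ 0.488 -0.066  0.017] max [0.644 0.05  0.046]
dark (0.12, 0.215) 401 [ 252.8 -272.9]
[... 2838 characters left out ...]
.02, 0.12) 170 [755.8 -17.8] [55.7 74.7] 6.8 min [ 0.724 -0.057  0.02 ] max [0.783 0.021 0.033]
dark (0.02, 0.12) 586 [545.   47.1] [157.6   6. ] 8.9 min [0.467 0.032 0.045] max [0.623 0.061 0.12 ]
dark (0.02, 0.12) 3409 [893.7 290. ] [133.9 337.7] 0.3 min [0.827 0.121 0.02 ] max [0.961 0.459 0.073]
dark (0.02, 0.12) 58 [751.  128.1] [30.6 15.2] 66.3 min [0.743 0.111 0.058] max [0.764 0.14  0.089]
dark (0.02, 0.12) 95 [747.3 135.5] [39.3 15.6] 48.6 min [0.736 0.117 0.021] max [0.766 0.148 0.057]
dark (0.02, 0.12) 231 [777.2 335.6] [26.7 50.7] 86.3 min [0.752 0.323 0.023] max [0.803 0.351 0.061]
dark (0.02, 0.12) 60 [778.1 411.7] [14.9 26.7] 5.1 min [0.771 0.398 0.063] max [0.786 0.425 0.071]
```

View pics/crop.png

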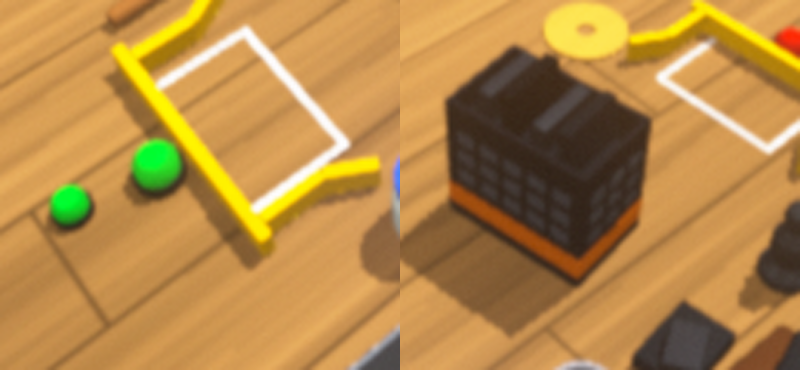

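Target confirmed: the right dock, with its lamp at about (0.57,-0.40). The lamp's visible cap is about 35 mm across, against 27 mm for the look-alike. Before choosing how to push, I fit the dock and crate poses and check how far the gripper body overhangs the fingers, since the body could touch the tall crate first.

```bash
cat >> meas.py <<'E'
def line(P):
    vx,vy,x0,y0=cv2.fitLine((P[:,:2]*1000).astype(np.float32),cv2.DIST_HUBER,0,.01,.01).ravel()
    return np.degrees(np.arctan(vy/vx)),x0,y0
E
python3 - <<'E'
from meas import *
z=np.load("f0.npz")
for k in "ab":
    c,W=z[k+"c"],z[k+"w"]; M=masks(c); print(k)
    for P in comps(M["yel"],W,(.024,.04)):
        for s in (-1,1):
            if s*P[:,1].mean()>0:
                e=s*P[:,1]; Q=P[e>e.max()-.03]; Q=Q[abs(Q[:,0]-.57)<.07]; a,x0,y0=line(Q)
                print("backrail",s,"ang",a,"y at x=.57",y0+np.tan(np.radians(a))*(570-x0),"y-spread",np.percentile(Q[:,1],[2,50,98]),len(Q))
                S=P[(e<e.max()-.025)&(e>e.max()-.05)]
                for lo in(-1,1):
                    T=S[lo*(S[:,0]-.57)>0]; print(" side",lo,T[:,0].min() if len(T) else 0,T[:,0].max() if len(T) else 0,line(T) if len(T)>3 else 0)
    h=cv2.cvtColor(c,cv2.COLOR_BGR2HSV); wh=(h[...,1]<50)&(h[...,2]>190)
    for P in comps(wh,W,(-.01,.008)): print("white",len(P),rect(P),P.min(0).round(3),P.max(0).round(3))
    with np.errstate(invalid='ignore'):
        G=W[(abs(W[...,0]-.15)<.2)&(abs(W[...,1]-.606)<.2)&(W[...,2]>.15)]
    if len(G):
        a=np.radians(14.03); d=G[:,:2]-[.1512,.6057]; # tool axes
        # tool x = (-cos, ..) from quaternion
        from scipy.spatial.transform import Rotation as R
        o=R.from_quat([.122,.9925,-.001,-.0003]).as_matrix()
        L=(G-[.1512,.6057,.2466])@o
        for zl in range(-300,40,15):
            T=L[(L[:,2]*1000>zl)&(L[:,2]*1000<=zl+15)]*1000
            if len(T)>3: print("toolz",zl,len(T),"x",T[:,0].min().round(),T[:,0].max().round(),"y",T[:,1].min().round(),T[:,1].max().round())
w=grab("wrist"); d=w["depth"]; print(w["mount"],w["camera_matrix"],np.nanmin(d[d>0]))
cv2.imwrite("pics/w0.png",np.hstack([cv2.resize(w["color"],(400,300)),cv2.resize(z["ac"][0:60,260:360],(400,300),interpolation=cv2.INTER_CUBIC)]))
E
```

```text
a
backrail 1 ang 2.0928903 y at x=.57 338.1258 y-spread [0.3302449  0.33860371 0.34550795] 89
 side -1 0.46015487959481965 0.4704168326419726 (np.float32(84.94223), np.float32(465.11), np.float32(313.76633))
 side 1 0.6594120865633031 0.6712216697489669 (np.float32(-89.541374), np.float32(665.28265), np.float32(312.3577))
backrail -1 ang -0.5717722 y at x=.57 -370.5202 y-spread [-0.37618231 -0.37049027 -0.36462876] 214
 side -1 0.4676328347425398 0.47754197755918587 (np.float32(-86.67539), np.float32(473.82388), np.float32(-339.75204))
 side 1 0.6689740710822695 0.679007687898718 (np.float32(84.43596), np.float32(674.4294), np.float32(-340.32413))
white 164 (array([565.4, 276. ]), array([165.6,  89.4]), 2.3) [ 0.483  0.231 -0.004] [0.649 0.324 0.004]
white 326 (array([ 571.6, -310.5]), array([ 95.3, 164.6]), 88.5) [ 0.488 -0.36  -0.004] [ 0.655 -0.261  0.004]
toolz -120 5 x -25.0 -20.0 y -48.0 -35.0
toolz -105 85 x -33.0 16.0 y -55.0 16.0
toolz -90 307 x -43.0 32.0 y -96.0 96.0
toolz -75 202 x -47.0 34.0 y -96.0 94.0
toolz -60 154 x -44.0 33.0 y -90.0 87.0
toolz -45 25 x -36.0 36.0 y
[... 853 characters left out ...]
3]), array([68.4, 95.3]), 1.6) [ 0.88  -0.515 -0.001] [ 0.949 -0.419  0.007]
white 183 (array([ 571.9, -312.6]), array([101.8, 163.1]), 89.8) [ 0.49  -0.364 -0.005] [ 0.653 -0.262  0.004]
white 409 (array([565.2, 276.4]), array([161.9,  90.2]), 1.8) [ 0.484  0.229 -0.005] [0.646 0.324 0.004]
[[-7.48506078e-04 -9.68384732e-01 -2.49460317e-01  6.74722665e-02]
 [ 9.99999720e-01 -7.30601780e-04 -1.64363855e-04 -7.85648245e-04]
 [-2.30887045e-05 -2.49460370e-01  9.68385008e-01 -1.36843434e-01]
 [ 0.00000000e+00  0.00000000e+00  0.00000000e+00  1.00000000e+00]] [[312.03786894   0.         257.25999341]
 [  0.         312.03786894 194.48331994]
 [  0.           0.           1.        ]] 0.050002936
```

View pics/w0.png

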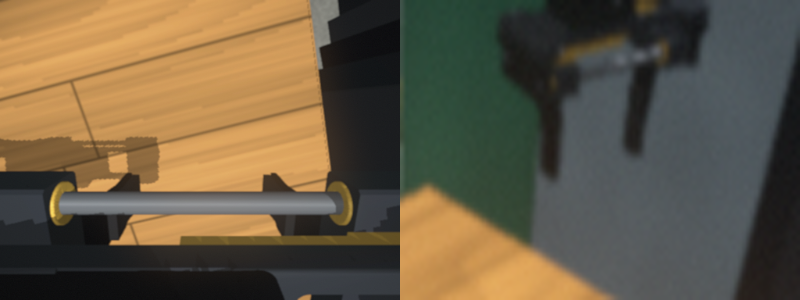

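The body overhangs the fingers by about 28 mm at TCP+45 mm and above. A vertical tool would therefore hit the 150 mm wall with the body before the fingers. I need the tool tilted with the fingertips leading. The moves give only yaw, but "out of reach" poses may be approached with a tilt, and each call starts from the measured pose. I test that high up and clear of everything.

{"method": "drive_tool", "body": {
  "deltas": [
    [[0.05,-0.02,0.05],0.05,1],
    [[0.1,-0.05,0.1],0.1,1],
    [[0.15,-0.1,0.15],0.15,1],
    [[0.2,-0.15,0.2],0.2,1],
    [[0.22,-0.2,0.25],0.27,1]
  ]
}}

```text
clock: 0.78
tool_pos: [0.3372, 0.4557, 0.4451]
tcp_rot: [-0.091, 0.996, -0.001, -0.0]
contact_force: [0.2, 0.5, -0.3]
gripper_width: 0.998
```

{"method": "drive_tool", "body": {
  "deltas": [
    [[0.04,-0.04,0.02],0,1],
    [[0.08,-0.08,0.04],0,1],
    [[0.12,-0.12,0.06],0,1],
    [[0.16,-0.16,0.08],0,1],
    [[0.2,-0.2,0.1],0,1]
  ]
}}

```text
clock: 1.4
tool_pos: [0.5382, 0.2542, 0.5455]
tcp_rot: [-0.091, 0.996, -0.001, -0.001]
contact_force: [0.5, 0.3, -0.1]
gripper_width: 1.0
```

{"method": "drive_tool", "body": {
  "deltas": [
    [[0.06,0,0.01],0,1],
    [[0.12,0,0.02],0,1],
    [[0.18,0,0.03],0,1],
    [[0.24,0,0.04],0,1],
    [[0.3,0,0.05],0,1]
  ]
}}

```text
clock: 2.02
tool_pos: [0.7699, 0.2374, 0.5475]
tcp_rot: [-0.091, 0.996, 0.002, 0.013]
contact_force: [-0.2, 0.7, -0.7]
gripper_width: 1.002
```

```bash
cat >> h.py <<'E'
from scipy.spatial.transform import Rotation as Rot
def st():
    o=bot.get_obs(); R=Rot.from_quat(o["tcp_rot"]).as_matrix()
    print("t",round(o["clock"],2),"p",o["tool_pos"].round(4),"q",o["q"].round(3),"z",R[:,2].round(3),"x_az",np.degrees(np.arctan2(R[1,0],R[0,0])).round(1),"y_az",np.degrees(np.arctan2(R[1,1],R[0,1])).round(1),"ydip",R[2,1].round(3),"tip",(o["tool_pos"]+R[:,2]*.025).round(4),"F",o["contact_force"].round(1))
    return o,R
E
python3 -c "from h import *; st()"
```

```text
t 2.02 p [0.7699 0.2374 0.5475] q [ 0.16   0.753  0.223  0.003  2.139 -1.59 ] z [ 0.025  0.007 -1.   ] x_az -169.6 y_az 100.4 ydip 0.002 tip [0.7705 0.2376 0.5225] F [-0.2  0.7 -0.7]
```

It reaches the q3 limit and has begun to tilt outward (1.5°). I keep pressing outward.

{"method": "drive_tool", "body": {
  "deltas": [
    [[0.1,0,0.1],0,1],
    [[0.2,0,0.2],0,1],
    [[0.3,0,0.2],0,1],
    [[0.4,0,0.2],0,1],
    [[0.4,0,0.2],0,1]
  ]
}}

```text
clock: 2.65
tool_pos: [0.7936, 0.1922, 0.5508]
tcp_rot: [-0.09, 0.995, 0.005, 0.034]
contact_force: [0.5, -0.8, 0.1]
gripper_width: 0.999
```

```bash
python3 -c "from h import *; st()"
```

```text
t 2.65 p [0.7936 0.1922 0.5508] q [ 0.098  0.752  0.218  0.012  2.103 -1.648] z [ 0.067  0.017 -0.998] x_az -169.6 y_az 100.4 ydip 0.005 tip [0.7953 0.1926 0.5258] F [ 0.5 -0.8  0.1]
```

Tilt builds up, to 4° now. I request a large purely radial offset to see the gain per call.

{"method": "drive_tool", "body": {
  "deltas": [
    [[0.95,0.2,0],0,1],
    [[0.95,0.2,0],0,1],
    [[0.95,0.2,0],0,1],
    [[0.95,0.2,0],0,1],
    [[0.95,0.2,0],0,1]
  ]
}}

```text
clock: 3.28
tool_pos: [0.8747, 0.2046, 0.4348]
tcp_rot: [-0.09, 0.994, 0.008, 0.055]
contact_force: [-0.7, -0.4, -0.4]
gripper_width: 1.002
```

```bash
python3 -c "from h import *; st()"
```

```text
t 3.27 p [0.8747 0.2046 0.4348] q [ 0.101  0.894  0.219  0.017  1.919 -1.645] z [ 0.108  0.027 -0.994] x_az -169.6 y_az 100.4 ydip 0.007 tip [0.8774 0.2052 0.41  ] F [-0.7 -0.4 -0.4]
```

{"method": "drive_tool", "body": {
  "deltas": [
    [[0.8,0.2,0.5],0,1],
    [[0.8,0.2,0.5],0,1],
    [[0.8,0.2,0.5],0,1],
    [[0.8,0.2,0.5],0,1],
    [[0.8,0.2,0.5],0,1]
  ]
}}

```text
clock: 3.9
tool_pos: [0.8764, 0.2083, 0.458]
tcp_rot: [-0.09, 0.993, 0.012, 0.079]
contact_force: [0.0, 0.2, 0.3]
gripper_width: 0.997
```

{"method": "drive_tool", "body": {
  "deltas": [
    [[0.8,0.2,0.5],0,1],
    [[0.8,0.2,0.5],0,1],
    [[0.8,0.2,0.5],0,1],
    [[0.8,0.2,0.5],0,1],
    [[0.8,0.2,0.5],0,1]
  ]
}}

```text
clock: 4.53
tool_pos: [0.8815, 0.2119, 0.4732]
tcp_rot: [-0.09, 0.991, 0.015, 0.102]
contact_force: [-0.4, -0.3, -0.2]
gripper_width: 1.002
```

```bash
python3 -c "from h import *; st()"
```

```text
t 4.53 p [0.8815 0.2119 0.4732] q [ 0.105  0.854  0.219  0.028  1.864 -1.636] z [ 0.2    0.048 -0.979] x_az -169.7 y_az 100.5 ydip 0.011 tip [0.8865 0.2131 0.4487] F [-0.4 -0.3 -0.2]
```

{"method": "drive_tool", "body": {
  "deltas": [
    [[0.8,0.2,0.5],0,1],
    [[0.8,0.2,0.5],0,1],
    [[0.8,0.2,0.5],0,1],
    [[0.8,0.2,0.5],0,1],
    [[0.8,0.2,0.5],0,1]
  ]
}}

```text
clock: 5.15
tool_pos: [0.8881, 0.2154, 0.4863]
tcp_rot: [-0.09, 0.988, 0.019, 0.125]
contact_force: [-0.5, 0.3, 0.1]
gripper_width: 1.0
```

{"method": "drive_tool", "body": {
  "deltas": [
    [[0.8,0.2,0.5],0,1],
    [[0.8,0.2,0.5],0,1],
    [[0.8,0.2,0.5],0,1],
    [[0.8,0.2,0.5],0,1],
    [[0.8,0.2,0.5],0,1]
  ]
}}

```text
clock: 5.78
tool_pos: [0.8962, 0.2189, 0.4973]
tcp_rot: [-0.09, 0.985, 0.022, 0.149]
contact_force: [0.0, -0.7, -0.4]
gripper_width: 1.001
```

{"method": "drive_tool", "body": {
  "deltas": [
    [[0.8,0.2,0.5],0,1],
    [[0.8,0.2,0.5],0,1],
    [[0.8,0.2,0.5],0,1],
    [[0.8,0.2,0.5],0,1],
    [[0.8,0.2,0.5],0,1]
  ]
}}

```text
clock: 6.4
tool_pos: [0.9055, 0.2222, 0.5068]
tcp_rot: [-0.089, 0.981, 0.026, 0.173]
contact_force: [-0.2, 0.7, 0.4]
gripper_width: 0.997
```

{"method": "drive_tool", "body": {
  "deltas": [
    [[0.8,0.2,0.5],0,1],
    [[0.8,0.2,0.5],0,1],
    [[0.8,0.2,0.5],0,1],
    [[0.8,0.2,0.5],0,1],
    [[0.8,0.2,0.5],0,1]
  ]
}}

```text
clock: 7.02
tool_pos: [0.9157, 0.2255, 0.5153]
tcp_rot: [-0.089, 0.976, 0.029, 0.196]
contact_force: [0.3, -0.4, 0.1]
gripper_width: 1.0
```

{"method": "drive_tool", "body": {
  "deltas": [
    [[0.8,0.2,0.5],0,1],
    [[0.8,0.2,0.5],0,1],
    [[0.8,0.2,0.5],0,1],
    [[0.8,0.2,0.5],0,1],
    [[0.8,0.2,0.5],0,1]
  ]
}}

```text
clock: 7.65
tool_pos: [0.9264, 0.2288, 0.5232]
tcp_rot: [-0.088, 0.971, 0.033, 0.22]
contact_force: [-0.2, 0.1, 0.6]
gripper_width: 1.001
```

{"method": "drive_tool", "body": {
  "deltas": [
    [[0.8,0.2,0.5],0,1],
    [[0.8,0.2,0.5],0,1],
    [[0.8,0.2,0.5],0,1],
    [[0.8,0.2,0.5],0,1],
    [[0.8,0.2,0.5],0,1]
  ]
}}

```text
clock: 8.28
tool_pos: [0.9374, 0.2321, 0.5307]
tcp_rot: [-0.088, 0.965, 0.037, 0.243]
contact_force: [-0.1, -1.0, 0.6]
gripper_width: 1.003
```

```bash
python3 -c "from h import *; st()"
```

```text
t 8.28 p [0.9374 0.2321 0.5307] q [ 0.109  0.818  0.219  0.062  1.61  -1.625] z [ 0.464  0.113 -0.879] x_az -170.1 y_az 100.8 ydip 0.028 tip [0.949  0.2349 0.5087] F [-0.1 -1.   0.6]
```

Tilt is now 28.5°, enough for the fingertips to lead the body by about 8 mm. Next I fit the crate's +y face and work out the approach pose.

```bash
python3 - <<'E'
from meas import *
z=np.load("f0.npz"); c,W=z["bc"],z["bw"]; M=masks(c)
for n,zr in [("orange",(.016,.044)),("dark",(.045,.12))]:
    for P in comps(M[n],W,zr,100):
        if abs(P[:,1].mean()-.045)<.02:
            P=P[P[:,1]>.03]; a,x0,y0=line(P); t=np.radians(a); u=np.array([np.cos(t),np.sin(t)])
            s=P[:,:2]@u*1000; m=np.percentile(s,[1,99]).mean(); n_=np.array([-u[1],u[0]])
            f=u*m+n_*(np.array([x0,y0])@n_)
            print(n,"yaw",a,"face mid",f.round(1),"len",np.ptp(np.percentile(s,[1,99])).round(1),"centre",(f-50*n_).round(1))
for k in "ab":
    W=z[k+"w"];h=cv2.cvtColor(z[k+"c"],cv2.COLOR_BGR2HSV); print(k)
    with np.errstate(invalid='ignore'):
        q=(W[...,2]>.02)&(W[...,0]>.3)&(W[...,0]<.8)&(W[...,1]>.07)&(W[...,1]<.5)
    n,l,s,_=cv2.connectedComponentsWithStats(q.astype(np.uint8))
    for i in range(1,n):
        if s[i,4]>15: P=W[l==i]; print(s[i,4],P.min(0).round(3),P.max(0).round(3))
E
```

```text
orange yaw 9.017098 face mid [544.9  47.6] len 154.7 centre [552.7  -1.8]
dark yaw 9.1210785 face mid [544.8  47.1] len 155.9 centre [552.7  -2.2]
a
552 [0.442 0.227 0.02 ] [0.695 0.385 0.036]
628 [0.753 0.316 0.02 ] [0.8   0.499 0.072]
282 [0.74  0.101 0.02 ] [0.783 0.142 0.097]
b
330 [0.736 0.108 0.021] [0.778 0.148 0.095]
1191 [0.439 0.231 0.02 ] [0.694 0.351 0.033]
2434 [0.749 0.322 0.02 ] [0.8   0.5   0.071]
243 [0.543 0.354 0.021] [0.58  0.39  0.037]
```

{"method": "drive_tool", "body": {
  "deltas": [
    [[-0.04,-0.01,0],-0.11,1],
    [[-0.09,-0.02,-0.01],-0.22,1],
    [[-0.14,-0.03,-0.02],-0.33,1],
    [[-0.19,-0.04,-0.04],-0.44,1],
    [[-0.24,-0.05,-0.06],-0.55,1]
  ]
}}

```text
clock: 8.9
tool_pos: [0.6953, 0.1819, 0.471]
tcp_rot: [0.327, 0.912, -0.069, 0.237]
contact_force: [0.4, -0.1, -0.0]
gripper_width: 1.001
```

{"method": "drive_tool", "body": {
  "deltas": [
    [[-0.04,-0.01,-0.03],-0.11,1],
    [[-0.08,-0.02,-0.06],-0.22,1],
    [[-0.12,-0.03,-0.09],-0.33,1],
    [[-0.16,-0.04,-0.12],-0.44,1],
    [[-0.16,-0.05,-0.15],-0.47,1]
  ]
}}

```text
clock: 9.52
tool_pos: [0.5332, 0.1322, 0.3207]
tcp_rot: [0.634, 0.733, -0.15, 0.196]
contact_force: [0.9, 0.4, 0.4]
gripper_width: 0.995
```

```bash
python3 -c "from h import *; st()"
```

```text
t 9.53 p [0.5332 0.1322 0.3207] q [ 0.284  0.41   1.526 -0.519  1.289  0.309] z [ 0.097 -0.468 -0.878] x_az 97.8 y_az 8.7 ydip 0.029 tip [0.5357 0.1205 0.2987] F [0.9 0.4 0.4]
```

Tilt is held with the fingers pointing towards −y. Now descending behind the crate.

{"method": "drive_tool", "body": {
  "deltas": [
    [[0,0,-0.06],0,1],
    [[0,0,-0.12],0,1],
    [[0,0,-0.18],0,1],
    [[0,0,-0.24],0,1],
    [[0.002,-0.01,-0.275],0,1]
  ]
}}

```text
clock: 10.15
tool_pos: [0.5345, 0.1226, 0.043]
tcp_rot: [0.634, 0.733, -0.15, 0.195]
contact_force: [0.3, -0.5, -0.1]
gripper_width: 0.997
```

```bash
python3 - <<'E'
from h import *
st(); b=grab("side"); cv2.imwrite("pics/side1.png",cv2.resize(b["color"][110:290,170:410],(800,600)))
E
```

```text
t 10.15 p [0.5345 0.1226 0.043 ] q [ 0.267  0.817  1.722 -0.738  0.787  0.701] z [ 0.095 -0.468 -0.879] x_az 97.9 y_az 8.7 ydip 0.027 tip [0.5369 0.1109 0.021 ] F [ 0.3 -0.5 -0.1]
```

View pics/side1.png

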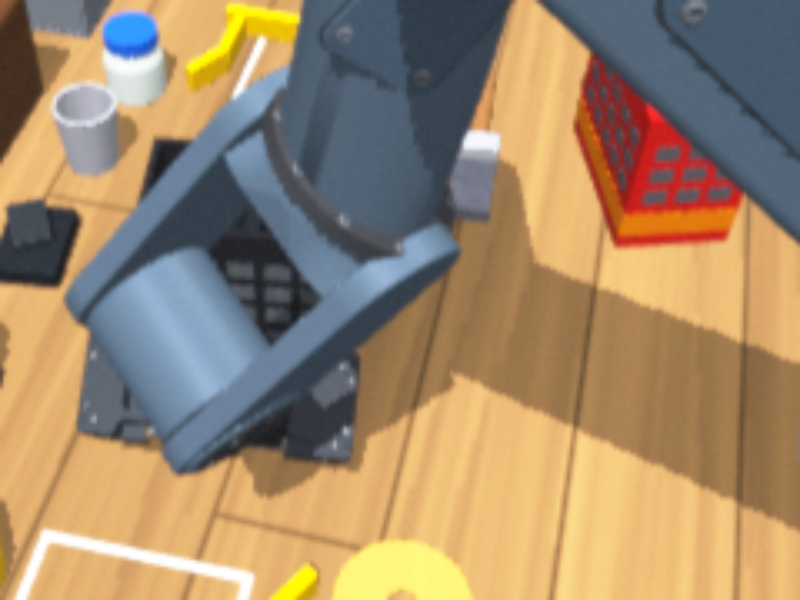

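The view shows the gripper low behind the crate at (220,430), with the body leaning away from the wall and the forearm above it. Nothing else is nearby. Now approaching to contact.

{"method": "drive_tool", "body": {
  "deltas": [
    [[0.002,-0.01,-0.009],0,1],
    [[0.003,-0.02,-0.009],0,1],
    [[0.005,-0.033,-0.009],0,1],
    [[0.006,-0.045,-0.009],0,1],
    [[0.008,-0.055,-0.009],0,1]
  ]
}}

```text
clock: 10.82
tool_pos: [0.5414, 0.0656, 0.0314]
tcp_rot: [0.634, 0.733, -0.152, 0.193]
contact_force: [-5.3, 17.2, 8.2]
gripper_width: 1.002
```

```bash
cat > crate.py <<'E'
from meas import *
def look(save=None):
    """crate pose from the scene view: -y face and +x face of the band, plus top edge"""
    a=grab("scene"); c=a["color"]; W=world(a); M=masks(c)
    for n,zr in [("orange",(.012,.046))]:
        for P in comps(M[n],W,zr,60,((.42,.75),(-.45,.12))):
            R=rect(P); print(n,len(P),*R,"min",P.min(0).round(3),"max",P.max(0).round(3))
            # split faces: lowest-y corner separates -y face and +x face
            i=P[:,0]-P[:,1]; k=P[np.argsort(i)[-8:]].mean(0)
            F=P[P[:,0]<k[0]-.012]; G=P[P[:,1]>k[1]+.012]
            if len(F)>20:
                f=line(F); n_=np.radians(f[0]); print(" -y face yaw",round(f[0],2),"ends x",F[:,0].min().round(4))
                if len(G)>20: g=line(G); print(" +x face yaw",round(g[0],2))
                # corner by intersecting lines
                A=np.array([[-np.sin(n_),np.cos(n_)],[-np.cos(n_),-np.sin(n_)]])
                u=np.array([np.cos(n_),np.sin(n_)]);v=np.array([-u[1],u[0]])
                off=np.array(f[1:])@v; xg=np.median(G[:,:2]@u)*1000 if len(G)>20 else np.percentile(F[:,:2]@u,99)*1000
                print(" centre est",(u*(xg-80)+v*(off+50)).round(1))
    if save: cv2.imwrite(save,cv2.resize(c,(800,600)))
E
python3 -c "
from crate import *
st(); look()"
```

```text
t 10.82 p [0.5414 0.0656 0.0314] q [ 0.162  0.829  1.763 -0.816  0.712  0.692] z [ 0.091 -0.467 -0.879] x_az 97.9 y_az 8.6 ydip 0.023 tip [0.5436 0.0539 0.0095] F [-5.3 17.2  8.2]
orange 289 [583.3 -39. ] [183.   80.4] 39.5 min [ 0.487 -0.067  0.017] max [0.643 0.05  0.044]
 -y face yaw 9.03 ends x 0.4872
 +x face yaw -81.23
 centre est [556.2  -4.3]
```

Contact is at 17 N along y with two-finger alignment at 8.6°. The crate has barely moved and the band still reads 9.0°. I push segment by segment, turning gradually towards square with the dock.

{"method": "drive_tool", "body": {
  "deltas": [
    [[0.003,-0.015,0.004],-0.005,1],
    [[0.0055,-0.029,0.005],-0.011,1],
    [[0.008,-0.0435,0.005],-0.017,1],
    [[0.0105,-0.058,0.005],-0.022,1],
    [[0.013,-0.0725,0.005],-0.028,1]
  ]
}}

```text
clock: 11.5
tool_pos: [0.5544, -0.0047, 0.0351]
tcp_rot: [0.651, 0.719, -0.152, 0.188]
contact_force: [-1.4, 9.2, -4.9]
gripper_width: 1.002
```

```bash
python3 -c "
from crate import *
st(); look('pics/s2.png')"
```

```text
t 11.5 p [ 0.5544 -0.0047  0.0351] q [ 0.027  0.818  1.772 -0.847  0.671  0.637] z [ 0.073 -0.464 -0.883] x_az 95.2 y_az 6.0 ydip 0.026 tip [ 0.5562 -0.0163  0.013 ] F [-1.4  9.2 -4.9]
orange 259 [ 592.4 -109.7] [184.6  83. ] 37.5 min [ 0.494 -0.134  0.018] max [ 0.652 -0.021  0.045]
 -y face yaw 5.84 ends x 0.4941
 +x face yaw -84.07
 centre est [566.1 -75.1]
```

View pics/s2.png

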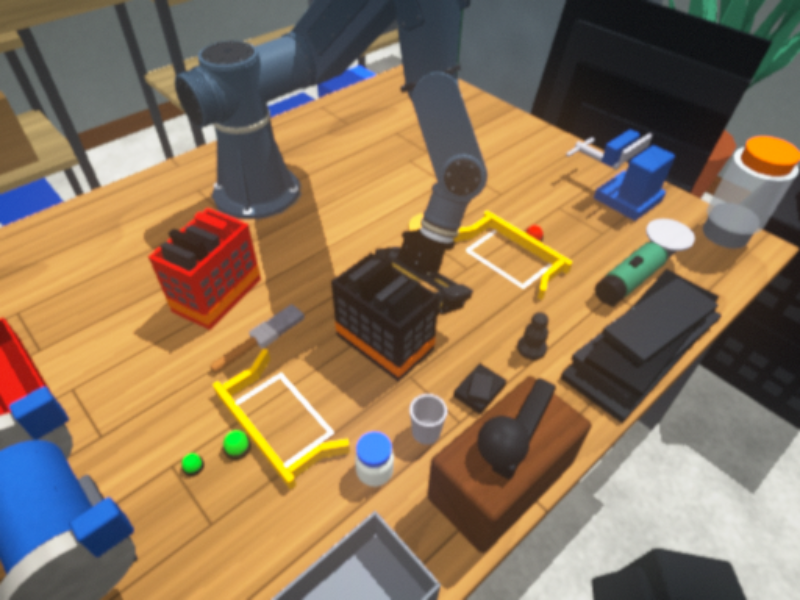

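The crate slides upright: top at (385,300) in the picture, now yaw 5.9° and on the planned curve. Continuing.

{"method": "drive_tool", "body": {
  "deltas": [
    [[0.002,-0.015,0],-0.005,1],
    [[0.004,-0.029,0],-0.011,1],
    [[0.006,-0.0435,0],-0.017,1],
    [[0.008,-0.058,0],-0.022,1],
    [[0.0098,-0.0725,0],-0.028,1]
  ]
}}

```text
clock: 12.18
tool_pos: [0.5647, -0.0768, 0.0353]
tcp_rot: [0.667, 0.705, -0.155, 0.185]
contact_force: [-1.5, 13.0, 2.5]
gripper_width: 0.994
```

```bash
python3 -c "
from crate import *
st(); look()"
```

```text
t 12.18 p [ 0.5647 -0.0768  0.0353] q [-0.105  0.819  1.763 -0.873  0.638  0.576] z [ 0.054 -0.465 -0.884] x_az 92.7 y_az 3.5 ydip 0.028 tip [ 0.566  -0.0884  0.0132] F [-1.5 13.   2.5]
orange 113 [ 566.  -197.5] [135.    3.9] 3.5 min [ 0.499 -0.203  0.019] max [ 0.633 -0.193  0.041]
 -y face yaw 3.6 ends x 0.4986
 centre est [ 525.9 -150.2]
```

{"method": "drive_tool", "body": {
  "deltas": [
    [[0.0015,-0.015,0],-0.005,1],
    [[0.003,-0.029,0],-0.011,1],
    [[0.0045,-0.0435,0],-0.017,1],
    [[0.0055,-0.058,0],-0.022,1],
    [[0.0065,-0.0725,0],-0.028,1]
  ]
}}

```text
clock: 12.85
tool_pos: [0.5715, -0.1487, 0.0354]
tcp_rot: [0.683, 0.69, -0.157, 0.181]
contact_force: [-0.3, 14.4, 3.6]
gripper_width: 0.999
```

```bash
python3 -c "
from crate import *
st(); look('pics/s4.png')"
```

```text
t 12.85 p [ 0.5715 -0.1487  0.0354] q [-0.232  0.824  1.737 -0.879  0.614  0.5  ] z [ 0.035 -0.464 -0.885] x_az 90.1 y_az 1.0 ydip 0.03 tip [ 0.5724 -0.1603  0.0132] F [-0.3 14.4  3.6]
orange 85 [ 565.9 -269.7] [128.5   1.9] 0.8 min [ 0.502 -0.271  0.018] max [ 0.63  -0.268  0.043]
 -y face yaw 0.87 ends x 0.5017
 centre est [ 524.  -220.2]
```

View pics/s4.png

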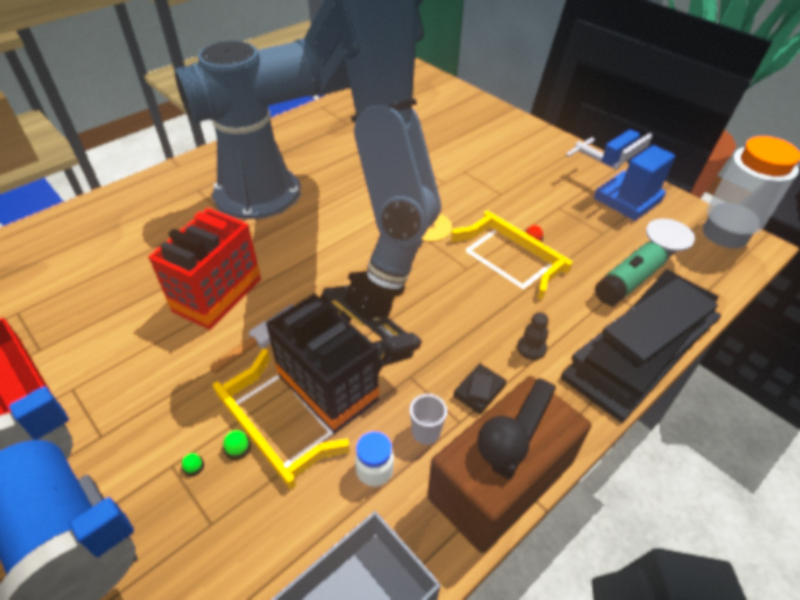

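It is now entering the mouth at (300,390), centred, yaw 0.9°. About 92 mm remain.

{"method": "drive_tool", "body": {
  "deltas": [
    [[0,-0.014,0],-0.004,1],
    [[0.001,-0.028,0],-0.009,1],
    [[0.001,-0.042,0],-0.013,1],
    [[0.001,-0.056,0],-0.018,1],
    [[0.001,-0.07,0],-0.02,1]
  ]
}}

```text
clock: 13.52
tool_pos: [0.5727, -0.2179, 0.0354]
tcp_rot: [0.694, 0.679, -0.159, 0.178]
contact_force: [0.7, 15.1, 3.0]
gripper_width: 1.0
```

{"method": "drive_tool", "body": {
  "deltas": [
    [[0,-0.004,0],0,1],
    [[0,-0.008,0],0,1],
    [[0,-0.012,0],0,1],
    [[0,-0.015,0],0,1],
    [[0,-0.018,0],0,1]
  ]
}}

```text
clock: 14.15
tool_pos: [0.5724, -0.232, 0.0354]
tcp_rot: [0.694, 0.68, -0.157, 0.178]
contact_force: [-0.1, 16.3, 6.2]
gripper_width: 0.994
```

```bash
python3 -c "
from crate import *
st(); look()"
```

```text
t 14.15 p [ 0.5724 -0.232   0.0354] q [-0.375  0.83   1.703 -0.873  0.578  0.383] z [ 0.024 -0.46  -0.888] x_az 88.4 y_az -0.6 ydip 0.033 tip [ 0.573  -0.2435  0.0133] F [-0.1 16.3  6.2]
orange 181 [ 589.6 -347.1] [171.3  62.9] 23.3 min [ 0.498 -0.354  0.017] max [ 0.657 -0.284  0.044]
 -y face yaw -0.59 ends x 0.4984
 +x face yaw 88.78
 centre est [ 576.  -302.6]
```

{"method": "drive_tool", "body": {
  "deltas": [
    [[0,-0.006,0],0,1],
    [[0,-0.009,0],0,1],
    [[0,-0.011,0],0,1],
    [[0,-0.013,0],0,1],
    [[0,-0.014,0],0,1]
  ]
}}

```text
clock: 14.82
tool_pos: [0.5721, -0.2427, 0.0355]
tcp_rot: [0.693, 0.681, -0.155, 0.177]
contact_force: [1.3, 15.9, 6.9]
gripper_width: 0.999
```

```bash
python3 -c "
from crate import *
st(); look()"
```

```text
t 14.82 p [ 0.5721 -0.2427  0.0355] q [-0.394  0.83   1.7   -0.869  0.569  0.359] z [ 0.026 -0.456 -0.889] x_az 88.5 y_az -0.5 ydip 0.034 tip [ 0.5727 -0.2541  0.0133] F [ 1.3 15.9  6.9]
orange 141 [ 645.8 -337.6] [102.2  48.4] 53.0 min [ 0.596 -0.365  0.018] max [ 0.658 -0.282  0.044]
```

{"method": "drive_tool", "body": {
  "deltas": [
    [[0,-0.004,0],0,1],
    [[0,-0.006,0],0,1],
    [[0,-0.008,0],0,1],
    [[0,-0.009,0],0,1],
    [[0,-0.01,0],0,1]
  ]
}}

```text
clock: 15.5
tool_pos: [0.5719, -0.2448, 0.0356]
tcp_rot: [0.693, 0.683, -0.151, 0.175]
contact_force: [1.0, 34.8, 15.1]
gripper_width: 1.003
```

```bash
python3 -c "
from crate import *
st(); look('pics/s6.png')"
```

```text
t 15.5 p [ 0.5719 -0.2448  0.0356] q [-0.402  0.828  1.701 -0.858  0.559  0.341] z [ 0.031 -0.449 -0.893] x_az 88.6 y_az -0.4 ydip 0.038 tip [ 0.5726 -0.256   0.0132] F [ 1.  34.8 15.1]
orange 120 [ 656.2 -326. ] [82.3 13.3] 80.3 min [ 0.643 -0.365  0.019] max [ 0.657 -0.284  0.045]
```

View pics/s6.png

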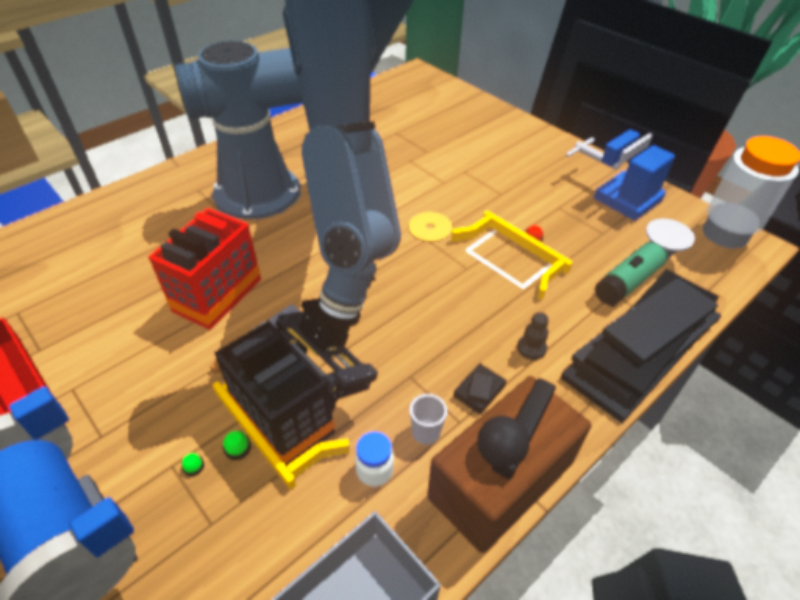

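Force rose to 35 N with motion stopped: the crate is hard against the back rail at (250,430), upright and square. Backing off, then up and clear.

{"method": "drive_tool", "body": {
  "deltas": [
    [[0,0.01,0],0,1],
    [[0,0.03,0],0,1],
    [[0,0.06,0.005],0,1],
    [[0,0.1,0.01],0,1],
    [[0,0.14,0.04],0,1]
  ]
}}

```text
clock: 16.18
tool_pos: [0.5705, -0.1039, 0.0743]
tcp_rot: [0.693, 0.683, -0.152, 0.174]
contact_force: [0.6, -0.8, 0.1]
gripper_width: 0.999
```

{"method": "drive_tool", "body": {
  "deltas": [
    [[0,0.03,0.05],0,1],
    [[0,0.06,0.1],0,1],
    [[0,0.1,0.14],0,1],
    [[0,0.14,0.18],0,1],
    [[0,0.18,0.22],0,1]
  ]
}}

```text
clock: 16.8
tool_pos: [0.57, 0.0772, 0.2959]
tcp_rot: [0.693, 0.682, -0.152, 0.174]
contact_force: [0.7, -0.8, -0.3]
gripper_width: 1.0
```

{"method": "drive_tool", "body": {
  "deltas": [
    [[0,0.05,0],0,1],
    [[0,0.1,0],0,1],
    [[0,0.15,0],0,1],
    [[0,0.2,0],0,1],
    [[0,0.2,0],0,1]
  ]
}}

```text
clock: 17.42
tool_pos: [0.5695, 0.2804, 0.2952]
tcp_rot: [0.692, 0.684, -0.152, 0.174]
contact_force: [0.6, -0.7, 0.2]
gripper_width: 0.999
```

```bash
python3 - <<'E'
from crate import *
st(); look('pics/s7.png')
b=grab("side"); c=b["color"]; W=world(b); M=masks(c)
for n,zr in [("orange",(.016,.044)),("dark",(.045,.14)),("dark",(.14,.2))]:
    for P in comps(M[n],W,zr,60,((.45,.7),(-.4,-.2))): print(n,rect(P),line(P),P.min(0).round(4),P.max(0).round(4),np.percentile(P[:,1],50).round(4))
# same-camera back rail
for P in comps(M["yel"],W,(.02,.04),10,((.4,.75),(-.42,-.2))): print("rail",len(P),P.min(0).round(4),P.max(0).round(4))
cv2.imwrite("pics/b7.png",cv2.resize(c,(800,600)))
# moved bystanders: image difference, outside crate/robot
z=np.load("f0.npz")
E
```

```text
t 17.43 p [0.5695 0.2804 0.2952] q [ 0.465  0.607  1.225 -0.427  1.511  0.547] z [ 0.028 -0.449 -0.893] x_az 88.8 y_az -0.3 ydip 0.033 tip [0.5702 0.2692 0.2728] F [ 0.6 -0.7  0.2]
orange 117 [ 655.3 -324.9] [81.6  9.8] 84.0 min [ 0.646 -0.365  0.02 ] max [ 0.658 -0.284  0.045]
rail 52 [ 0.4471 -0.3244  0.0247] [ 0.4763 -0.2544  0.0318]
```

View pics/b7.png

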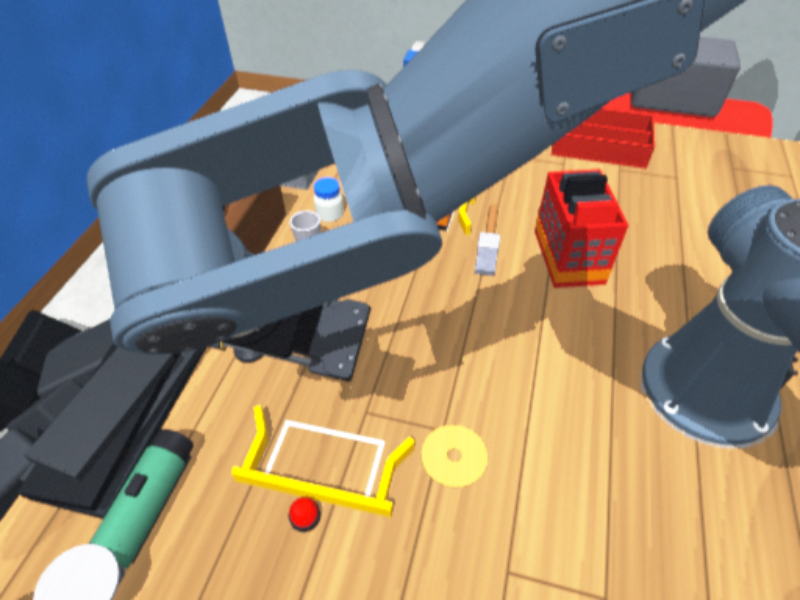

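View pics/s7.png

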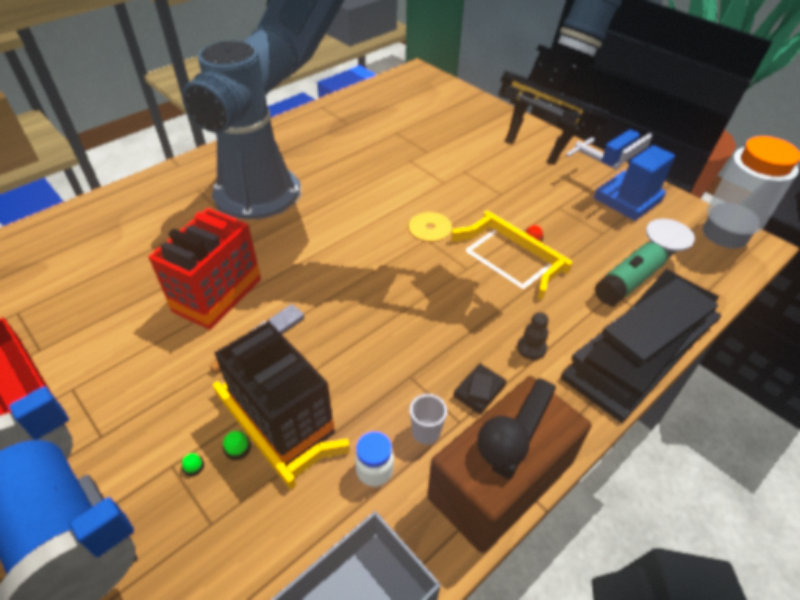

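In both views the bystanders are where they began and the crate sits in the dock. The forearm blocks the side view, so I move aside for a final measurement.

{"method": "drive_tool", "body": {
  "deltas": [
    [[-0.04,0.04,0.02],0.05,1],
    [[-0.08,0.08,0.04],0.1,1],
    [[-0.12,0.12,0.06],0.15,1],
    [[-0.16,0.16,0.08],0.2,1],
    [[-0.2,0.2,0.1],0.25,1]
  ]
}}

```text
clock: 18.15
tool_pos: [0.3693, 0.476, 0.3964]
tcp_rot: [0.547, 0.804, -0.117, 0.201]
contact_force: [1.1, 1.0, -0.0]
gripper_width: 0.999
```

{"method": "drive_tool", "body": {
  "deltas": [
    [[-0.04,0.02,0],0.05,1],
    [[-0.08,0.05,0],0.1,1],
    [[-0.12,0.08,0],0.15,1],
    [[-0.16,0.1,0],0.2,1],
    [[-0.16,0.1,0],0.2,1]
  ]
}}

```text
clock: 18.77
tool_pos: [0.2074, 0.5757, 0.3964]
tcp_rot: [0.413, 0.88, -0.084, 0.217]
contact_force: [0.3, 0.4, 0.6]
gripper_width: 1.001
```

```bash
python3 - <<'E'
from crate import *
st()
b=grab("side"); c=b["color"]; W=world(b); M=masks(c)
for n,zr in [("orange",(.016,.044)),("dark",(.045,.14)),("dark",(.13,.2))]:
    for P in comps(M[n],W,zr,60,((.45,.7),(-.4,-.2))): print(n,zr,len(P),rect(P),line(P),P.min(0).round(4),P.max(0).round(4))
z=np.load("f0.npz"); d=cv2.absdiff(c,z["bc"]).max(2)>40
cv2.imwrite("pics/b8.png",np.hstack([cv2.resize(c[60:200,180:360],(400,311)),cv2.resize((d*255).astype(np.uint8)[...,None].repeat(3,2),(400,311))]))
E
```

```text
t 18.77 p [0.2074 0.5757 0.3964] q [ 1.229  0.508  1.133 -0.421  1.712  0.52 ] z [ 0.313 -0.327 -0.892] x_az 129.3 y_az 40.2 ydip 0.032 tip [0.2152 0.5676 0.3741] F [0.3 0.4 0.6]
orange (0.016, 0.044) 276 (array([ 572.6, -266.4]), array([159. ,  19.2]), 1.4) (np.float32(-0.37613365), np.float32(572.47125), np.float32(-261.71674)) [ 0.4932 -0.278   0.0161] [ 0.652  -0.258   0.0438]
dark (0.045, 0.14) 70 (array([ 642.8, -320.8]), array([77.6, 12.2]), 88.0) (np.float32(86.88315), np.float32(645.3662), np.float32(-328.08606)) [ 0.6356 -0.3595  0.1209] [ 0.6489 -0.2821  0.1393]
dark (0.045, 0.14) 62 (array([ 508.4, -323.3]), array([13. , 69.8]), 1.2) (np.float32(86.70837), np.float32(510.956), np.float32(-330.21826)) [ 0.5026 -0.3583  0.1209] [ 0.5156 -0.2883  0.1394]
dark (0.045, 0.14) 868 (array([ 555.4, -271. ]), array([177.6,  75.7]), 26.6) (np.float32(-0.23024201), np.float32(569.5164), np.float32(-262.66562)) [ 0.4922 -0.3446  0.0469] [ 0.6511 -0.2565  0.1399]
dark (0.13, 0.2) 960 (array([ 571.8, -309.5]), array([104.1, 158.2]), 89.4) (np.float32(-15.471069), np.float32(553.9167), np.float32(-281.09726)) [ 0.4924 -0.3616  0.1301] [ 0.6511 -0.2572  0.1765]
```

View pics/b8.png

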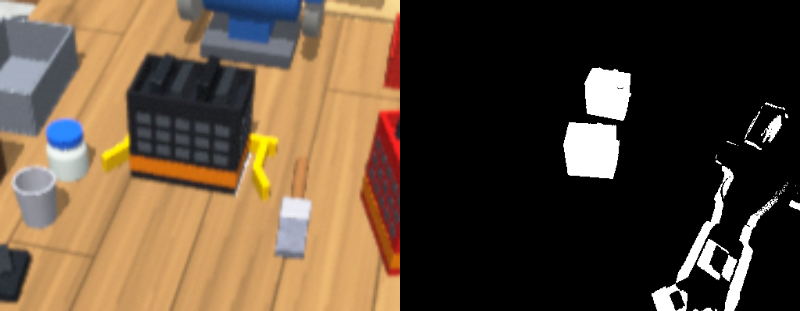

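The crate measures (0.572, −0.312) with yaw −0.4°; the dock's home is about (0.572, −0.312). The difference image shows that only the crate and robot changed. Handing in.

```bash
python3 -c "
from cell import bot
print(bot.hand_in())"
```

```text
the job is handed in; nothing more can be done
None
```

The black crate is home in the right dock, the one with the 44 mm green lamp, and the job was handed in at about 19 s. The hand-in gave no verdict.

**How it was pushed:** With the tool vertical, the gripper's body would have touched the tall wall before the fingers. I first tilted the tool 28.5° by repeatedly asking for poses just out of reach, high up and clear of everything. Then I pushed with both open fingertips about 17 mm above the bench, turning the crate gradually from 9° to square. I stopped when the force rose to 35 N against the back rail, then backed off and moved away.

**Last checks:**

| Check | Result |
|---|---|
| Crate centre | (0.572, −0.312), within about 2 mm of the dock's estimated home |
| Crate yaw | −0.4°, with the dock estimated at about −1° ± 1° |
| Upright | Yes, by eye in the pictures |
| Bystanders | Before and after pictures from the side camera differ only at the crate and the robot |
| Robot | Clear of everything, contact force near zero |

**Disagreements and doubts:**
- The two cameras differed by 2–4 mm on the dock and crate positions.
- While tilting, joint 3 read 0.218 to 0.219 against its stated lower limit of 0.22. No error was reported, but I can't rule out that it counts as passing the range.

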